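Refit the hotplate's control knob and hold it in

TASK

On the demonstration hotplate, first flip the red-tipped toggle switch away from you to off. Then pick up the loose black knob, turn it so that the flat in its bore matches the flat of the bare brass spindle, push it fully home on the spindle and press it in against the spring to reset the control. Finish with the gripper still holding the knob pressed in (do not let go), and leave the goods on display around it where they are.

Things in the scene. Friction and masses are not known exactly. Their poses are not given: they have to be found in the camera images.
- hob: white portable hotplate, fixed: 240 x 240 mm, top 50 mm above the table, its dark round plate 6 mm more. Origin: centre of its underside on the table; z up. Its control strip runs along its front (-x) edge, which faces the robot (turned up to 0.2 rad): spindle 80 mm to -x and 60 mm to +y of the origin, toggle switch 80 mm to -x and 65 mm to -y.
- toggle (a joint): toggle switch on the strip: 0 = on (leans to the hotplate's front, -x), 0.9 rad = off (leans to +x, away from the robot). Pushed past 0.45 rad it falls over by itself (weighted); under 1 N at the tip. Its hinge lies along the hotplate's y, 60 mm above the table; the lever is a 9 mm steel rod.
- toggle_tip (a point): centre of the red ball, 18 mm across, at the end of the toggle lever, 42 mm from its hinge, about 98 mm above the table in either end position. In moving from on to off it travels 37 mm along the hotplate's +x.
- spindle_top (a point): centre of the top of the upright brass D-shaped spindle: 18 mm diameter, one flat 4.5 mm from the axis, 2 mm tapered lead-in. 76 mm above the table when not pressed. Its x axis points out of the flat, square to it; z up. A white tick on the black collar at its foot (33 mm across, 6 mm above the strip) marks the flat's side.
- spindle (a joint): turn of the spindle about its upright axis relative to the hotplate, rad, counterclockwise from above; at 0 the flat faces the hotplate's +x. It stands at any angle from -0.7 to 0.7 at the start and is stiff (0.15 N m) but can turn.
- plunger (a joint): how far the spindle is pressed down into the hotplate, m: 0 = out, 0.006 = fully in (stop). Spring: 3 N to start, 8 N at the stop. Pressed in counts from 0.0035.
- knob: loose black bar-shaped knob standing bore down on the table, 70 g: 52 mm long (x), 34 mm wide (y), 38 mm high, upright flat sides, thin steel-coloured skirt (56 mm across, 4 mm high) round its foot. Origin: centre of its underside; z up. A white pointer line on its top and end marks +x. Seated, its underside is 60 mm above the table, and 54 mm fully pressed in.
- knob_mark (a point): outer end of the white pointer line on the knob's top: 24 mm to +x of its axis, 38 mm above its underside.
- knob_bore (a point): centre of the floor of the knob's D-shaped bore, on its axis, 16 mm above the underside, where the bore opens; 1 mm clearance all round. The bore's flat is on the +x (pointer) side, 5.5 mm from the axis, so the knob fits only with its +x along the spindle's +x. Seated, the bore floor rests on the spindle's top.
- candle: round candle in a sage-green tin, 63 mm across, 43 mm high; loose goods on display, to be left where it is. Origin: centre of its underside.
- matches_red: red matchbox lying flat, 36 x 54 x 14 mm; loose goods on display, to be left where it is. Origin: centre of its underside.
- matches_green: dark green matchbox lying flat, 36 x 54 x 14 mm; loose goods on display, to be left where it is. Origin: centre of its underside.
- soap_green: pale green bar of soap lying flat, 51 x 75 x 25 mm; loose goods on display, to be left where it is. Origin: centre of its underside.
- mill: dark turned pepper mill standing upright, 55 mm across, 162 mm high; loose goods on display, to be left where it is. Origin: centre of its underside.
- bell: brass hand bell standing on its mouth, 62 mm across, 100 mm high; loose goods on display, to be left where it is. Origin: centre of its underside.
Things that resemble listed ones, but are neither listed nor needed, are in the scene too. Of the things shaped like the knob, the black one is meant.

How it is judged:
On the way, in this order (a step that is already met when the one before it is completed fails the run):
1. the toggle is off, with the knob not yet on the spindle (value of joint toggle above 0.75 rad and distance between knob_bore and spindle_top above 0.03 m), for 0.2 s.
2. the knob is home on the spindle, flat to flat (z of knob_bore in the frame of spindle_top between -0.003 and 0.002 m and horizontal distance between knob_bore and spindle_top below 0.003 m and angle between the x axis of knob and the x axis of spindle_top, either way round below 0.3 rad and x of knob_mark in the frame of spindle_top above 0.015 m), for 0.2 s.
At the end, for the whole second after the job is handed in: Toggle off (over 0.75 rad); knob home on the spindle (bore floor within 2 mm of its top, 3 mm sideways, flats within 0.3 rad and on the same side: pointer end over 15 mm to the flat side); spindle pressed in by over 3.5 of its 6 mm; gripper still holding the knob (over 2 N) (all of step 2 and value of joint toggle above 0.75 rad and value of joint plunger above 0.0035 m and contact force between the fingers and knob above 2 N); the arm keeps its last pose, push and grip.
It fails at once if the knob is brought onto the spindle while the toggle is still on (not (value of joint toggle above 0.45 rad) and distance between knob_bore and spindle_top below 0.008 m).
It fails at once if any of the goods on display is shifted by more than 30 mm or tipped over (distance of any of candle, matches_red, matches_green, soap_green, mill, bell from where it was at the start of the episode above 0.03 m or angle between any of candle, matches_red, matches_green, soap_green, mill, bell's own z axis and vertical above 0.5 rad).
It also fails if it takes over 48 s, if anything falls off the work surface, if the arm or the gripper's body presses on something with over 40 N, if the wrist force passes 120 N, or if a joint passes its speed limit or range.

ROBOT

A 7-joint arm with a two-finger parallel gripper is mounted at the origin on a cart in front of the work surface, level with it; the furniture and walls round the work are solid. World frame = base frame: x ahead of the robot, y to its left, z up, the work surface at z = 0. Lengths are in m, angles in rad, forces in N, time in s.
With the tool pointing down it reaches from about 0.4 to 0.875 m from the base axis. Payload 19.3 kg.
Tool frame: the origin (TCP) lies at the very end of the fingers, on their centre line; the grasp point (between the pads) lies 19 mm behind it; z points along the fingers, y is the line along which they close (so a half turn about z gives the same grasp; the last joint's range is limited). The gripper opens to 85 mm and grips with 20 to 120 N. Pads are 22 mm wide; open, the fingers measure 114 mm over their backs; the gripper's body (76 mm by 85 mm) begins 54 mm behind the grasp point. The pads swing forward as they close: fully open they stand 13 mm farther back than shut.
Start: joints at [1.271, 0.521, -0.036, 1.599, 0.021, 1.021, -0.113], TCP at [0.142, -0.609, 0.231] pointing down, gripper open.
Joint ranges: [-2.91, 2.91], [-0.3, 2.13], [-1.5, 1.42], [0.17, 2.43], [-1.26, 4.41], [0.16, 1.93], [-2.52, 2.52]. Speed limits (rad/s): [1.89, 1.89, 2.39, 2.39, 3.01, 3.01, 3.01].

INTERFACE

Orientations are given as [roll, pitch, yaw] about the fixed x, y, z axes, in that order (R = Rz(yaw) Ry(pitch) Rx(roll)).
In Python, from workcell import bot gives the robot as it stands.
- The arm moves only by the tool carry_out, never from a script. Its argument "rows" is a list that holds one entry, the list of rows, each a list of 4 numbers: the shift along the tool's x, y, z in m, then the turn about the tool's z in degrees. In form: [[[x, y, z, twist], ...]]. A call has 1 to 12 rows; each row is the pose to reach, as a shift and turn from the pose commanded when the call began, along the tool's axes at that moment; what a row does not reach only later rows make up. A row lasts 1/12 s, in which the tool goes at most 41.7 mm and 7.16 degrees, less where a joint would pass 70% of its speed; a pose out of reach is approached as far as the arm can. A call with a gripper value outside its range is refused whole. "grip" is the finger opening in m, from 0 to 0.0854, set as the call begins (left out, the last holds). The fingers move at their own pace and stop on an object; "grip_force" is the grip in N (left out, the last holds). Time passes only in rows, so rows that repeat a pose let the fingers close. It gives the time, the measured TCP pose, the force, the opening and the grip force at its end, in the units of the state.
- bot.observe(): the state, without advancing time (a new reading comes with each control period).
- bot.grab_frame(name): name is "scene" or "top" or "wrist"; returns a dict with "pixels" (400x640x3 uint8, red, green, blue), "K" (3x3 intrinsics, pixels), "k1" (the pictures are not rectified: a ray, as slopes to the right and down, at radius r is drawn at 1 + k1 r^2 times it, then the intrinsics apply), "pose" (4x4, takes a point from camera to world coordinates). Camera axes: x right, y down, z forward; pixel columns grow to the right and rows downward; lengths in m; the calibration is good to about 2 mm. A picture is of the moment at which its call begins. There is no depth.
- bot.job_done(): hands the job in; it is judged then, once.
Trained networks look in a picture, given as the dict that the camera call returned (one of the last four; its "shot" number tells which), for a name from the list of things; names that differ only in an ending like _2 or _b are one class to them, and where a whole thing is asked for, a point or a joint stands for the part that bears it (a point fixed in the world has none). Each returns a list of dicts, best first, with "conf" (0 to 1); they miss things now and then, are a little off and sometimes report something else, mostly with a low value. They report only what shows in the picture. A call takes as long as a camera call. They do not tell look-alikes from the thing itself.
- bot.look_for(picture, label): "position" ([column, row] in pixels, amid what is visible of it).
- bot.regions_of(picture, label): "region" (400x640 bool, what is visible of it) and "position" ([column, row] in pixels, amid what is visible of it).
- bot.spot_point(picture, label): "position" ([column, row] in pixels: a listed point, or the origin of a listed thing).
The state is a dict: "clock": time; "qpos": joint angles; "qd": joint speeds; "joint_efforts": joint torques, N m; "position": TCP position; "tool_rot": TCP orientation; "force": force on the tool from outside, world axes, zero at the start; "moment": the same for the moment, N m; "grip_width": finger opening in m; "finger_force": force on a finger pad.
Only numpy, scipy, OpenCV 4.12 (cv2) and the standard library are available. Lean on these libraries where they do the work, as an engineer would, in place of code of your own. Each camera call takes 0.05 s, during which the arm holds its last target. There are 200 camera calls.

## Working session

There is one attempt and no reset: what is moved stays moved. The work goes in short steps, Python scripts to look and compute and a tool call to move; the robot and the scene stay as the last step left them, time stands still between calls to the robot, and variables do not carry over. Pictures are saved under pics/ and viewed, at most 10 in all, crops included, and the job is handed in when it is done.

Besides the shell and the picture viewer there is one more tool, called after "Call:" as name([rows], argument=value, ...), one row to a line, values as JSON. carry_out: Moves the arm, as the interface text tells. Its arguments: {"type":"object","properties":{"rows":{"type":"array","items":{"type":"array","items":{"type":"array","items":{"type":"number"}}}},"grip":{"type":"number"},"grip_force":{"type":"number"}},"required":["rows"]}

```bash
ls; mkdir -p pics
cat > h.py <<'E'
import numpy as np, cv2
from workcell import bot
def ray(p,px):
    K=np.array(p["K"]);T=np.array(p["pose"]);k=p["k1"]
    d=np.array([(px[0]-K[0,2])/K[0,0],(px[1]-K[1,2])/K[1,1]]);u=d.copy()
    for _ in range(20): u=d/(1+k*(u@u))
    return T[:3,3],T[:3,:3]@np.array([u[0],u[1],1])
def at_z(p,px,z):
    o,d=ray(p,px);return o+d*(z-o[2])/d[2]
def proj(p,X):
    T=np.array(p["pose"]);K=np.array(p["K"]);c=T[:3,:3].T@(np.array(X)-T[:3,3]);u=c[:2]/c[2];u=u*(1+p["k1"]*(u@u))
    return np.array([K[0,0]*u[0]+K[0,2],K[1,1]*u[1]+K[1,2]])
def save(p,n): cv2.imwrite("pics/"+n,p["pixels"][:,:,::-1])
E
python3 - <<'E'
from h import *
s=bot.observe();print({k:np.round(v,3) for k,v in s.items()})
Z={"knob_mark":.038,"knob":0,"hob":0,"toggle_tip":.098,"spindle_top":.076,"candle":0,"matches_red":0,"matches_green":0,"soap_green":0,"mill":0,"bell":0}
for n in("top","scene"):
    p=bot.grab_frame(n);save(p,n+"0.png");print(n,np.round(p["pose"],2).tolist())
    for l,z in Z.items():
        for r in bot.spot_point(p,l)[:3]: print(l,round(r["conf"],2),np.round(r["position"]),np.round(at_z(p,r["position"],z),3))
a=cv2.imread("pics/top0.png");b=cv2.imread("pics/scene0.png")
E
```

```text
pics
{'clock': np.float64(0.0), 'qpos': array([ 1.271,  0.522, -0.036,  1.6  ,  0.021,  1.021, -0.113]), 'qd': array([ 0.   ,  0.   , -0.001,  0.   , -0.001, -0.001,  0.001]), 'joint_efforts': array([ 0.0000e+00, -9.2710e+01,  1.9800e+00, -3.6993e+01,  1.8000e-02,
        8.0000e-03,  0.0000e+00]), 'position': array([ 0.142, -0.608,  0.231]), 'tool_rot': array([-3.141,  0.   ,  0.23 ]), 'force': array([-0.618, -0.192,  0.277]), 'moment': array([0.05 , 0.055, 0.015]), 'finger_force': np.float64(0.0), 'grip_width': np.float64(0.086)}
top [[-0.02, -0.99, 0.12, 0.42], [-1.0, 0.02, -0.01, 0.26], [0.01, -0.12, -0.99, 1.17], [0.0, 0.0, 0.0, 1.0]]
knob_mark 0.85 [306. 231.] [0.476 0.289 0.038]
knob_mark 0.66 [273. 222.] [0.501 0.374 0.038]
knob_mark 0.63 [267. 278.] [0.359 0.39  0.038]
knob 0.87 [275. 269.] [0.38  0.375 0.   ]
knob 0.78 [309. 223.] [0.498 0.281 0.   ]
hob 0.75 [384. 190.] [0.583 0.078 0.   ]
hob 0.75 [268. 226.] [0.493 0.39  0.   ]
hob 0.28 [365. 217.] [0.512 0.133 0.   ]
toggle_tip 0.51 [420. 222.] [0.49  0.008 0.098]
spindle_top 0.43 [364. 214.] [0.513 0.143 0.076]
candle 
[... 740 characters left out ...]
  ]
knob 0.7 [304. 256.] [0.509 0.292 0.   ]
knob 0.67 [317. 304.] [0.38  0.382 0.   ]
hob 0.69 [346. 212.] [0.577 0.077 0.   ]
hob 0.57 [391. 179.] [ 0.623 -0.185  0.   ]
toggle_tip 0.59 [393. 181.] [0.48  0.02  0.098]
toggle_tip 0.19 [282. 350.] [0.269 0.557 0.098]
spindle_top 0.62 [357. 201.] [0.501 0.131 0.076]
candle 0.8 [394. 254.] [0.375 0.151 0.   ]
matches_red 0.86 [262. 238.] [ 0.632  0.308 -0.   ]
matches_green 0.79 [209. 263.] [0.629 0.45  0.   ]
matches_green 0.23 [277. 255.] [ 0.552  0.33  -0.   ]
soap_green 0.7 [281. 348.] [ 0.347  0.496 -0.   ]
soap_green 0.4 [208. 265.] [ 0.626  0.454 -0.   ]
mill 0.63 [237. 221.] [0.737 0.302 0.   ]
bell 0.85 [209. 295.] [0.541 0.505 0.   ]
```

Run:
```python
import cv2,numpy as np
a=cv2.imread("pics/top0.png")[110:310,190:470];b=cv2.imread("pics/scene0.png")[150:370,180:450]
a=cv2.resize(a,None,fx=2.8,fy=2.8,interpolation=3)
cv2.imwrite("pics/ta.png",a)
cv2.imwrite("pics/sa.png",cv2.resize(b,None,fx=2.6,fy=2.6,interpolation=3))
```

```text
(no output)
```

View pics/ta.png

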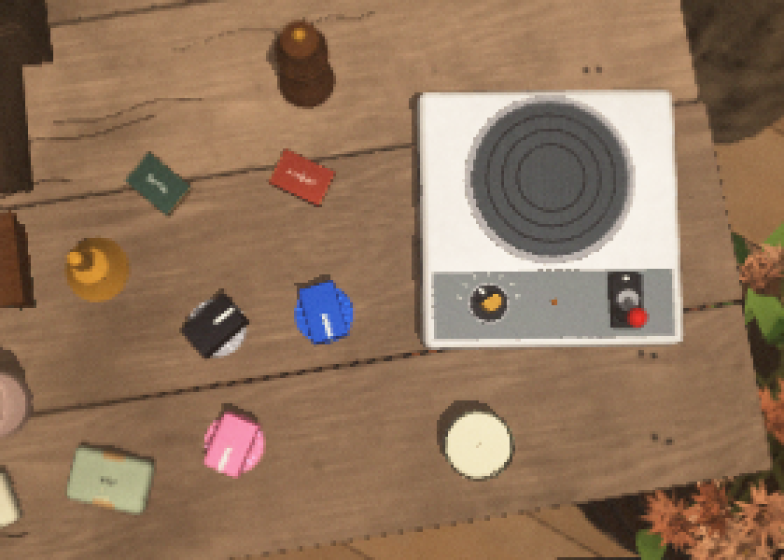

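View pics/sa.png

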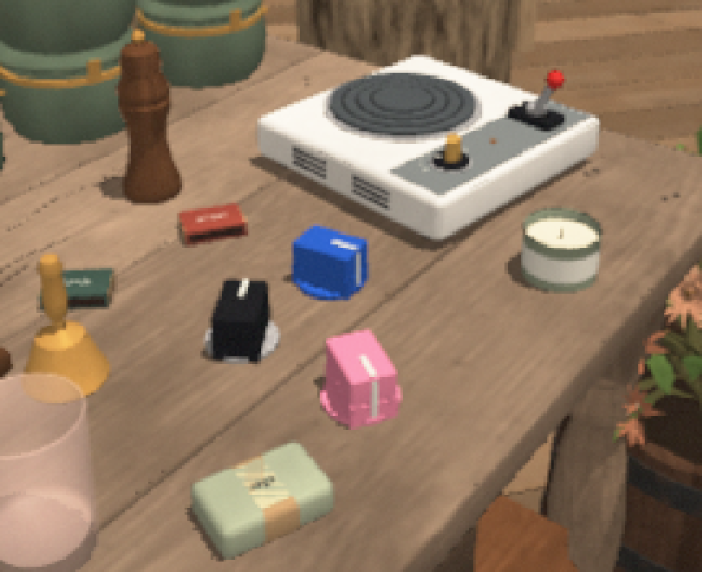

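The knob-shaped things in the top picture are black at about (267,226), blue at (306,225) and pink at (273,269). The enlarged crops show the black one has a steel skirt, which fits the description. The toggle leans to the front, with its ball at (418,223). The spindle is at (364,217).

```bash
cat >> h.py <<'E'
def rel(X,yaw,s=None):
    from scipy.spatial.transform import Rotation as R
    s=s or bot.observe();M=R.from_euler("xyz",s["tool_rot"]).as_matrix()
    tw=-(yaw-s["tool_rot"][2]);tw=np.degrees((tw+np.pi)%(2*np.pi)-np.pi)
    return np.round(M.T@(np.array(X)-s["position"]),4),round(tw,1)
E
python3 - <<'E'
from h import *
p=bot.grab_frame("top")
c=[(428,346),(682,340),(671,92),(420,94)]
C=[at_z(p,(190+u/2.8,110+v/2.8),.05)[:2] for u,v in c];print(np.round(C,3))
C=np.array(C);print("sides",[np.linalg.norm(C[i]-C[i-1]) for i in range(4)])
yx=C[0]-C[1]; y2=C[3]-C[2]; x1=C[3]-C[0];x2=C[2]-C[1]
ys=[np.arctan2(-v[0],v[1]) for v in(yx,y2)]+[np.arctan2(v[1],v[0]) for v in(x1,x2)];print(ys)
w=np.mean(ys);c0=C.mean(0);R=np.array([[np.cos(w),-np.sin(w)],[np.sin(w),np.cos(w)]])
T=R@[-.08-.0185,-.065]+c0;print("centre",c0,"tip",T,"spindle",R@[-.08,.06]+c0)
for back,z in((.05,.2),(.05,.085),(-.005,.085)):
    q=T-R@[back,0];print(rel([*q,z],w))
E
```

```text
[[ 0.466  0.195]
 [ 0.466 -0.038]
 [ 0.699 -0.04 ]
 [ 0.701  0.196]]
sides [np.float64(0.23445450279302482), np.float64(0.23312545604413704), np.float64(0.2324147585961065), np.float64(0.23596363078732951)]
[np.float64(-0.0008992050684429102), np.float64(-0.00957058589960492), np.float64(0.0029113057966856505), np.float64(-0.009228867696795293)]
centre [0.583103   0.07837755] tip [0.48433107 0.01379151] spindle [0.50335551 0.13871276]
(array([ 0.4261, -0.5397,  0.0313]), np.float64(13.4))
(array([ 0.4261, -0.5397,  0.1463]), np.float64(13.4))
(array([ 0.4796, -0.5269,  0.1463]), np.float64(13.4))
```

Call:
carry_out([
  [[0.426,-0.54,0.031,13],[0.426,-0.54,0.031,13],[0.426,-0.54,0.031,13],[0.426,-0.54,0.031,13],[0.426,-0.54,0.031,13],[0.426,-0.54,0.031,13],[0.426,-0.54,0.031,13],[0.426,-0.54,0.031,13],[0.426,-0.54,0.031,13],[0.426,-0.54,0.031,13],[0.426,-0.54,0.031,13],[0.426,-0.54,0.031,13]],
], grip=0)

```text
clock: 2.25
position: [0.3547, -0.1544, 0.2091]
tool_rot: [3.141, -0.001, 0.003]
force: [1.6, -1.0, 0.1]
grip_width: 0.0001
finger_force: 0.0
```

Run:
```python
from h import *
s=bot.observe();print(s["clock"],s["position"],s["tool_rot"],s["grip_width"]);print(rel([.434,.014,.2],-.004),rel([.434,.014,.085],-.004))
```

```text
2.25 [ 0.35473105 -0.15442547  0.20908889] [ 3.14109726e+00 -9.37039891e-04  2.59153935e-03] 0.00011826900889156236
(array([ 0.0797, -0.1682,  0.0091]), np.float64(0.4)) (array([ 0.0796, -0.1683,  0.1241]), np.float64(0.4))
```

Call:
carry_out([
  [[0.08,-0.168,0.01,0],[0.08,-0.168,0.01,0],[0.08,-0.168,0.01,0],[0.08,-0.168,0.01,0],[0.08,-0.168,0.01,0],[0.08,-0.168,0.01,0],[0.08,-0.168,0.01,0],[0.08,-0.168,0.01,0]],
])

```text
clock: 2.92
position: [0.4335, 0.0113, 0.1987]
tool_rot: [3.141, 0.0, 0.002]
force: [-0.8, -0.5, 0.5]
grip_width: -0.0003
finger_force: 0.0
```

Run:
```python
from h import *
p=bot.grab_frame("wrist");save(p,"w1.png")
for l,z in(("toggle_tip",.098),("spindle_top",.076),("hob",0)):
    for r in bot.spot_point(p,l)[:2]: print(l,r["conf"],np.round(r["position"]),np.round(at_z(p,r["position"],z),4))
print(proj(p,[.484,.014,.098]),proj(p,[.503,.139,.076]))
s=bot.observe();print(s["clock"],s["position"])
```

```text
toggle_tip 0.9 [315. 136.] [0.4861 0.0174 0.098 ]
spindle_top 0.96 [174. 114.] [0.5031 0.1402 0.076 ]
hob 0.75 [258.  32.] [0.5827 0.0782 0.    ]
[319.27956507 138.96200549] [175.41996637 113.86688119]
3.1167 [0.43363248 0.01103179 0.19895838]
```

View pics/w1.png

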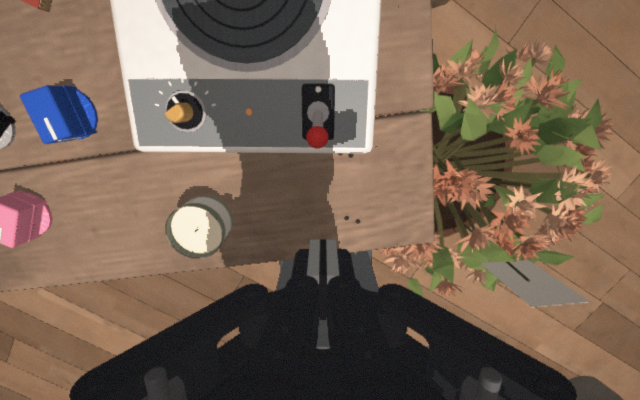

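The wrist view shows the red ball at (317,136), still leaning to the front, and the spindle at (180,112). Both agree with the estimates.

Call:
carry_out([
  [[0,-0.004,0.04,0],[0,-0.004,0.08,0],[0,-0.004,0.112,0],[0,-0.004,0.112,0],[0.015,-0.004,0.112,0],[0.03,-0.004,0.112,0],[0.045,-0.004,0.112,0],[0.06,-0.004,0.112,0],[0.06,-0.004,0.112,0],[0.03,-0.004,0.112,0],[0.01,-0.004,0.08,0],[0.01,-0.02,0.04,0]],
])

```text
clock: 4.12
position: [0.4384, 0.0287, 0.1576]
tool_rot: [3.139, 0.007, 0.0]
force: [2.5, -0.5, 1.7]
grip_width: 0.0001
finger_force: 0.0
```

Run:
```python
from h import *
p=bot.grab_frame("wrist");save(p,"w2.png")
for l,z in(("toggle_tip",.098),("spindle_top",.076)):
    for r in bot.spot_point(p,l)[:2]: print(l,r["conf"],np.round(r["position"]),np.round(at_z(p,r["position"],z),4))
s=bot.observe();print(s["clock"],s["position"],s["tool_rot"])
a=np.radians(-57)
t=bot.grab_frame("top")
for r in bot.regions_of(t,"knob"):
    m=r["region"];c=t["pixels"][m];print("reg",r["conf"],np.round(r["position"]),c.mean(0))
print(rel([.42,.12,.21],0))
print(rel([.44,.38,.21],0))
```

```text
toggle_tip 0.78 [344.  92.] [0.5229 0.0149 0.098 ]
spindle_top 0.74 [170. 119.] [0.5054 0.1408 0.076 ]
4.2667 [0.44490092 0.03200511 0.16134733] [-3.14111665 -0.00592281  0.00324517]
reg 0.87 [268. 228.] [85.8        76.48450704 72.09014085]
reg 0.72 [274. 271.] [232.48717949 144.71794872 167.8974359 ]
reg 0.7 [308. 222.] [ 69.63661202 104.78142077 199.92622951]
reg 0.61 [297. 174.] [176.64541833  77.57768924  57.45816733]
(array([-0.0235, -0.089 , -0.0515]), np.float64(0.1))
(array([-0.0029, -0.349 , -0.0515]), np.float64(0.1))
```

Call:
carry_out([
  [[-0.005,-0.042,0,0],[-0.01,-0.084,0,0],[-0.01,-0.11,0,0],[-0.01,-0.11,0,0],[-0.01,-0.11,0,0]],
], grip=0.085)

```text
clock: 4.78
position: [0.4328, 0.1423, 0.1569]
tool_rot: [3.141, 0.002, 0.005]
force: [0.1, 0.0, -0.7]
grip_width: 0.0607
finger_force: 0.0
```

Run:
```python
from h import *
p=bot.grab_frame("wrist")
s=bot.observe();print(s["clock"],s["position"],s["tool_rot"],p["pose"][:3,3])
for r in bot.spot_point(p,"spindle_top")[:2]:
    print(r["conf"],np.round(r["position"]),np.round(at_z(p,r["position"],.076),4))
q=proj(p,[.5045,.140,.07]);print(q)
x,y=np.round(q).astype(int);x0=max(0,x-45);y0=max(0,y-38)
print(x0,y0);cv2.imwrite("pics/sp.png",cv2.resize(p["pixels"][y0:y0+75,x0:x0+90,::-1],None,fx=8,fy=8,interpolation=2))
print(rel([.43,.385,.22],0))
```

```text
4.8333 [0.43296571 0.14101578 0.15693033] [3.14088152e+00 1.56980878e-03 3.34612022e-03] [0.5111913  0.14251283 0.29973742]
0.85 [327. 114.] [0.5033 0.1392 0.076 ]
[326.01589064 112.24223429]
281 74
(array([-0.0027, -0.2445, -0.0632]), np.float64(0.1))
```

View pics/sp.png

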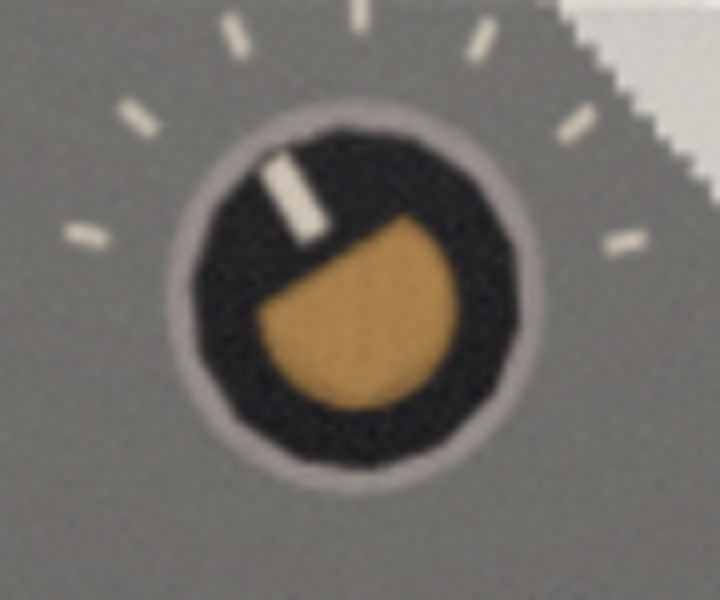

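The crop shows the brass D with its flat towards the upper left, about 30° from hob +x. The tick sits on the same side, and the spindle centre is at about (358,310) in the crop. Next I'll look at the knob from above.

Call:
carry_out([
  [[-0.01,-0.04,0,0],[-0.02,-0.08,0,0],[-0.022,-0.12,0,0],[-0.022,-0.16,0,0],[-0.022,-0.2,0,0],[-0.022,-0.24,0,0],[-0.022,-0.25,0,0],[-0.022,-0.25,0,0],[-0.022,-0.25,0,0],[-0.022,-0.25,0,0]],
])

```text
clock: 5.72
position: [0.4113, 0.3896, 0.1571]
tool_rot: [3.14, 0.0, 0.001]
force: [0.8, 0.7, 0.2]
grip_width: 0.0848
finger_force: 0.0
```

Run:
```python
from h import *
p=bot.grab_frame("wrist")
s=bot.observe();print(s["clock"],s["position"],s["tool_rot"],p["pose"][:3,3])
R=p["pose"][:3,:3];print("img up in world",-R[:,1])
for l,z in(("knob_mark",.038),("knob",0)):
  for r in bot.spot_point(p,l)[:3]:
    print(l,r["conf"],np.round(r["position"]),np.round(at_z(p,r["position"],z),4))
q=proj(p,[.487,.393,.03]);print(q)
x,y=np.round(q).astype(int);x0=max(0,x-60);y0=max(0,y-50)
print(x0,y0);cv2.imwrite("pics/kn.png",cv2.resize(p["pixels"][y0:y0+100,x0:x0+120,::-1],None,fx=6,fy=6,interpolation=2))
```

```text
5.7667 [0.41141497 0.38948601 0.15731489] [3.14058226e+00 2.80470547e-04 6.29660750e-04] [0.48950137 0.38966217 0.30003707]
img up in world [ 0.95317952  0.00142027 -0.3024017 ]
knob_mark 0.69 [444. 116.] [0.4799 0.2856 0.038 ]
knob_mark 0.67 [321. 244.] [0.359  0.3908 0.038 ]
knob_mark 0.57 [342.  82.] [0.5063 0.3737 0.038 ]
knob 0.82 [320. 100.] [0.4927 0.392  0.    ]
knob 0.76 [428.  88.] [0.5035 0.289  0.    ]
knob 0.7 [331. 211.] [0.3788 0.3805 0.    ]
[318.50566477 106.2191113 ]
259 56
```

View pics/kn.png

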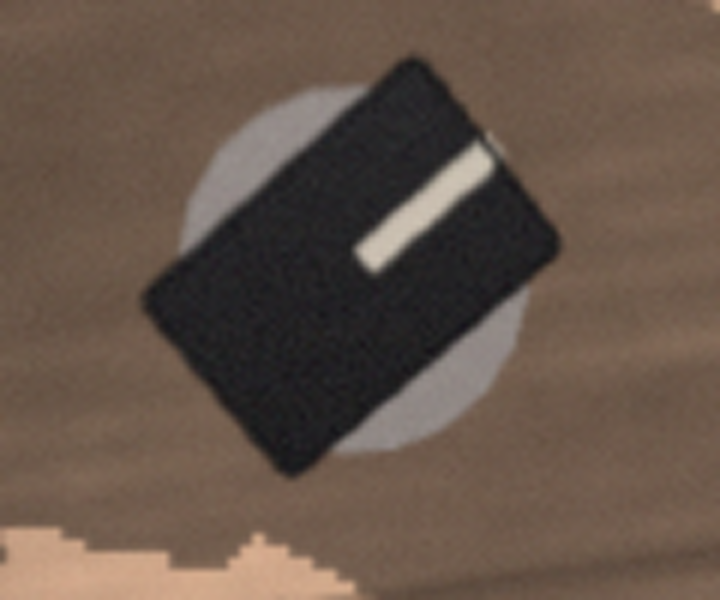

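The crop shows the black knob's top corners at about (415,58), (560,243), (292,475) and (145,298). The pointer aims to the upper right, with its end at (485,155), and the steel skirt is visible.

Run:
```python
from h import *
p=bot.grab_frame("wrist")
C=np.array([at_z(p,(259+u/6-.5,56+v/6-.5),.038)[:2] for u,v in((415,58),(560,243),(292,475),(145,298))])
print(np.round(C,4),C.mean(0)); 
l=C[0]-C[3];l2=C[1]-C[2];print(np.linalg.norm(l),np.linalg.norm(C[0]-C[1]),[np.arctan2(v[1],v[0]) for v in(l,l2)],np.arctan2(C[0][0]-C[1][0],-(C[0][1]-C[1][1])))
m=at_z(p,(259+485/6-.5,56+152/6-.5),.038);c=C.mean(0);print("mark",m,np.linalg.norm(m[:2]-c),np.arctan2(*(m[:2]-c)[::-1]))
w=np.mean([np.arctan2(v[1],v[0]) for v in(l,l2)])
print("yaw",w,rel([*c,.10],w),rel([*c,.010],w))
# spindle centre from earlier frame: camera pose shift
T=np.array(p["pose"]);T[:3,3]=[.5111913,.14251283,.29973742];d=dict(p,pose=T)
print("spindle",at_z(d,(281+358/8-.5,74+310/8-.5),.076))
A=at_z(d,(281+262/8,74+300/8),.076);B=at_z(d,(281+408/8,74+215/8),.076);v=A-B;print("flat yaw",np.arctan2(v[1],v[0])-np.pi/2,np.linalg.norm(v))
```

```text
[[0.5195 0.3857]
 [0.4956 0.3653]
 [0.4636 0.4031]
 [0.4881 0.4235]] [0.49168605 0.3943886 ]
0.049126019561777895 0.0314247025192279 [np.float64(-0.8788981559703388), np.float64(-0.8688345921509995)] 2.276756829887741
mark [0.50748145 0.37595205 0.038     ] 0.024277588345664524 -0.8624004508991053
yaw -0.8738663740606691 (array([ 0.0803, -0.0042,  0.0576]), np.float64(50.1)) (array([ 0.0803, -0.0042,  0.1476]), np.float64(50.1))
spindle [0.50500367 0.1406218  0.076     ]
flat yaw 0.5113781980308238 0.015066567353318287
```

Call:
carry_out([
  [[0.03,-0.002,0,8],[0.06,-0.004,0.01,16],[0.08,-0.004,0.03,24],[0.08,-0.004,0.05,32],[0.08,-0.004,0.05,40],[0.08,-0.004,0.05,50],[0.08,-0.004,0.05,50],[0.08,-0.004,0.05,50],[0.08,-0.004,0.08,50],[0.08,-0.004,0.11,50],[0.08,-0.004,0.147,50],[0.08,-0.004,0.147,50]],
], grip=0.085)

```text
clock: 6.92
position: [0.4881, 0.3936, 0.0049]
tool_rot: [3.134, 0.001, -0.871]
force: [-0.5, -1.0, -1.0]
grip_width: 0.085
finger_force: 0.0
```

Call:
carry_out([
  [[0,0,0,0],[0,0,0,0],[0,0,0,0],[0,0,0,0],[0,0,0,0],[0,0,0,0],[0,0,0,0],[0,0,0,0],[0,0,0,0]],
], grip=0.0, grip_force=50)

```text
clock: 7.67
position: [0.4914, 0.3961, 0.0124]
tool_rot: [-3.139, 0.0, -0.87]
force: [-2.8, -1.7, 12.5]
grip_width: 0.0329
finger_force: 49.8
```

Run:
```python
from h import *
p=bot.grab_frame("scene");save(p,"s2.png");cv2.imwrite("pics/s2c.png",cv2.resize(p["pixels"][130:330,180:430,::-1],None,fx=2.8,fy=2.8))
s=bot.observe();print(s["clock"],s["position"],s["tool_rot"],s["qpos"])
```

```text
7.7167 [0.49133468 0.39615763 0.01235859] [-3.13942240e+00  5.43901887e-04 -8.69815525e-01] [-1.25117644  1.00788906  0.78760653  1.73985544 -0.95573096  0.82450435
 -2.43589273]
```

View pics/s2c.png

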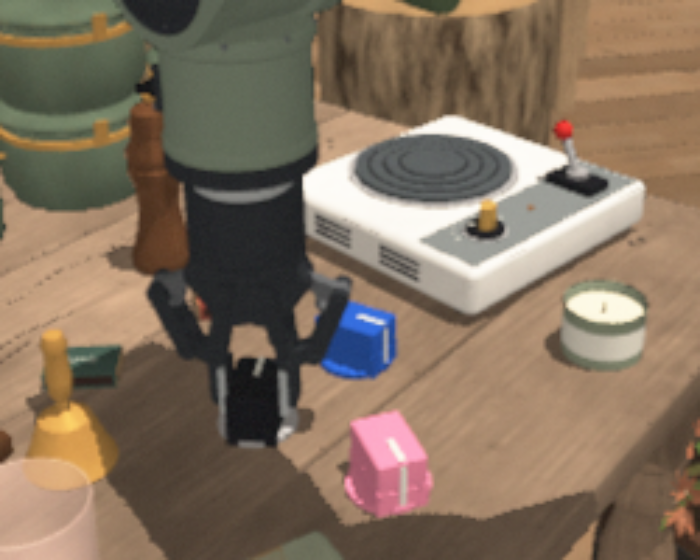

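Call:
carry_out([
  [[0,0,-0.03,0],[0,0,-0.07,0],[0,0,-0.11,0],[0.02,0.015,-0.125,-7],[0.045,0.035,-0.125,-14],[0.07,0.055,-0.125,-21],[0.095,0.075,-0.125,-28],[0.12,0.09,-0.125,-35],[0.14,0.105,-0.125,-42],[0.14,0.105,-0.125,-49],[0.14,0.105,-0.125,-56],[0.14,0.105,-0.125,-63]],
])

```text
clock: 8.72
position: [0.5011, 0.2205, 0.1365]
tool_rot: [-3.141, -0.001, 0.235]
force: [0.1, -0.5, -1.9]
grip_width: 0.0333
finger_force: 50.6
```

Call:
carry_out([
  [[0,0,0,-7],[0,0,0,-14],[0,0,0,-16.3],[0,0,0,-16.3],[0,0,0,-16.3]],
])

```text
clock: 9.13
position: [0.5009, 0.2208, 0.1362]
tool_rot: [-3.141, -0.001, 0.512]
force: [-0.5, -0.5, -0.8]
grip_width: 0.0335
finger_force: 50.6
```

Run:
```python
from h import *
s=bot.observe();print(s["clock"],s["position"],s["tool_rot"],s["qpos"],s["force"],s["grip_width"])
p=bot.grab_frame("wrist");save(p,"w3.png")
for r in bot.spot_point(p,"knob_mark")[:3]: print(r["conf"],r["position"])
q=p["pixels"][180:400,190:450,::-1];cv2.imwrite("pics/w3c.png",cv2.resize(q,None,fx=2.7,fy=2.7,interpolation=2))
print(rel([.5045,.1405,.2],.515))
sc=bot.grab_frame("scene")
for r in bot.spot_point(sc,"knob_mark")[:3]: print("sc",r["conf"],r["position"])
print(proj(sc,s["position"]),proj(p,s["position"]))
x,y=proj(sc,s["position"]).astype(int)
cv2.imwrite("pics/s3c.png",cv2.resize(sc["pixels"][y-60:y+40,x-60:x+60,::-1],None,fx=6,fy=6,interpolation=2));print(x-60,y-60)
```

```text
9.1333 [0.50093995 0.22081278 0.13617882] [-3.14120560e+00 -9.84133944e-04  5.11915353e-01] [-0.96949191  0.62036359  0.6402922   1.91561707 -0.5199927   0.7752136
 -1.09556737] [-0.53491581 -0.52902282 -0.80553128] 0.03345127266196871
0.69 [239.2, 186.2]
0.69 [82.4, 242.3]
0.65 [324.1, 231.0]
(array([-0.0362,  0.0719, -0.0642]), np.float64(-0.2))
sc 0.82 [321.4, 175.7]
sc 0.74 [324.5, 291.0]
sc 0.64 [319.8, 244.7]
[330.03849448 188.83096505] [321.49757453 255.40944968]
270 128
```

View pics/w3c.png

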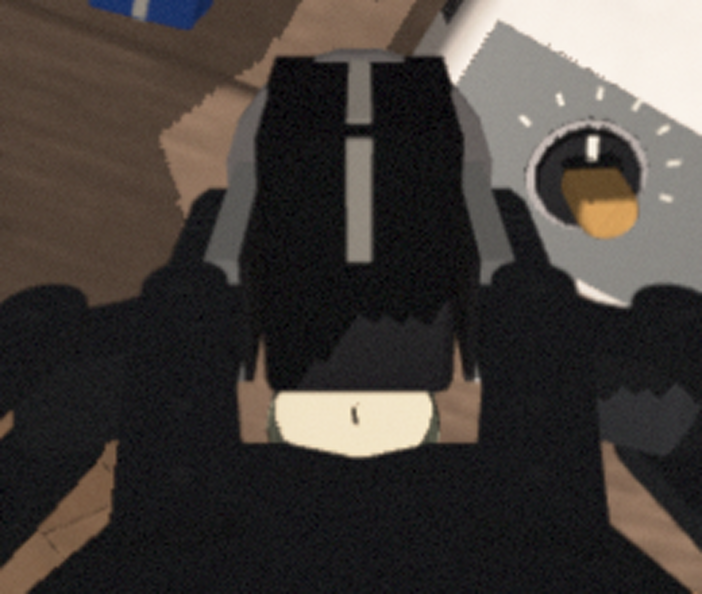

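View pics/s3c.png

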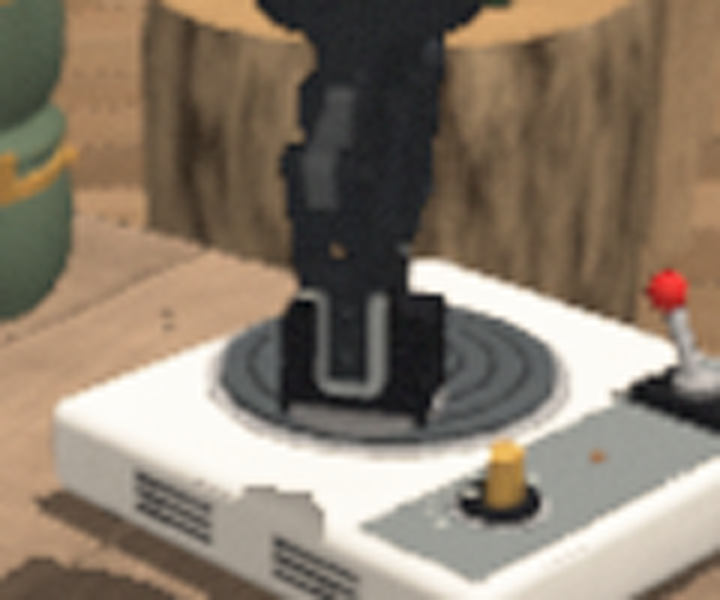

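The wrist crop shows the knob held square, with its pointer straight ahead. The spindle tick points the same way as the pointer. The scene crop shows the knob upright and the toggle leaning back, which is off.

Run:
```python
from h import *
from scipy.spatial.transform import Rotation as Rt
s=bot.observe();p=bot.grab_frame("wrist");M=Rt.from_euler("xyz",s["tool_rot"]).as_matrix()
f=lambda u,v,z:M.T@(at_z(p,(190+u/2.7-.5,180+v/2.7-.5),z)-s["position"])
for n,u,v in(("front",360,130),("back",360,390),("left",258,130),("right",458,130)): print(n,np.round(f(u,v,s["position"][2]+.0256),4))
for r in bot.spot_point(p,"spindle_top")[:2]:
    P=at_z(p,r["position"],.076);print(r["conf"],r["position"],P)
print(at_z(p,(190+607/2.7-.5,180+205/2.7-.5),.076))
```

```text
front [ 0.0273  0.0007 -0.0256]
back [-0.023   0.0007 -0.0256]
left [ 0.0272 -0.0155 -0.0256]
right [ 0.0273  0.0162 -0.0256]
0.55 [417.7, 259.0] [0.50575526 0.13936443 0.076     ]
[0.50700973 0.14341039 0.076     ]
```

Call:
carry_out([
  [[-0.019,0.036,0,0],[-0.0385,0.0723,0.01,0],[-0.0385,0.0723,0.03,0],[-0.0385,0.0723,0.036,0],[-0.0385,0.0723,0.036,0],[-0.0385,0.0723,0.036,0],[-0.0385,0.0723,0.036,0]],
])

```text
clock: 10.02
position: [0.5031, 0.1399, 0.1001]
tool_rot: [-3.142, -0.001, 0.515]
force: [0.6, 0.4, -1.1]
grip_width: 0.033
finger_force: 50.6
```

Run:
```python
from h import *
s=bot.observe();print(s["clock"],s["position"],s["tool_rot"],s["force"],rel([.5028,.1389,.088],.514))
sc=bot.grab_frame("scene")
x,y=proj(sc,[.5045,.14,.09]).astype(int);print(x,y)
cv2.imwrite("pics/s4c.png",cv2.resize(sc["pixels"][y-40:y+35,x-50:x+50,::-1],None,fx=8,fy=8,interpolation=2))
```

```text
10.0167 [0.5031129  0.13994329 0.10005357] [-3.14159034e+00 -7.27128293e-04  5.15388015e-01] [ 0.6274644   0.42820804 -1.1393239 ] (array([-0.0008,  0.0008,  0.0121]), np.float64(0.1))
353 196
```

View pics/s4c.png

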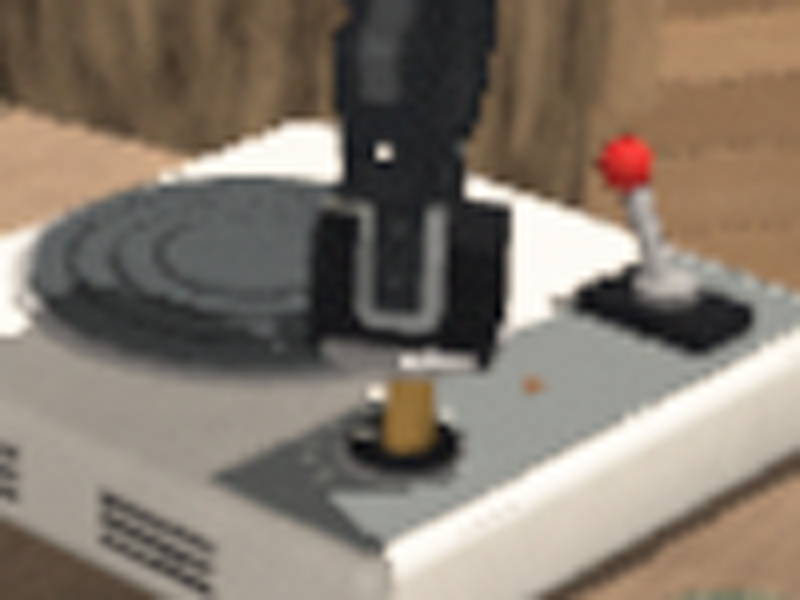

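The crop shows the knob centred just above the spindle to within about a pixel, and the toggle off.

Call:
carry_out([
  [[-0.0005,0.0005,0.006,0],[-0.0005,0.0005,0.01,0],[-0.0005,0.0005,0.014,0],[-0.0005,0.0005,0.018,0],[-0.0005,0.0005,0.018,0],[-0.0005,0.0005,0.018,0]],
])

```text
clock: 10.57
position: [0.503, 0.1389, 0.0812]
tool_rot: [-3.141, -0.001, 0.515]
force: [3.7, 4.3, -3.8]
grip_width: 0.0331
finger_force: 50.4
```

Call:
carry_out([
  [[0.001,-0.0005,0,0],[0.001,-0.0005,0.003,0],[0.001,-0.0005,0.006,0],[0.001,-0.0005,0.008,0],[0.001,-0.0005,0.008,0],[0.001,-0.0005,0.008,0]],
])

```text
clock: 11.07
position: [0.5031, 0.1392, 0.0732]
tool_rot: [-3.142, 0.0, 0.514]
force: [1.1, 1.9, -2.8]
grip_width: 0.0332
finger_force: 50.5
```

Call:
carry_out([
  [[0,0,0.001,0],[0,0,0.002,0],[0,0,0.003,0],[0,0,0.003,0],[0,0,0.003,0],[0,0,0.003,0]],
])

```text
clock: 11.57
position: [0.5032, 0.1393, 0.0705]
tool_rot: [-3.142, -0.0, 0.514]
force: [-0.6, 0.8, 2.5]
grip_width: 0.033
finger_force: 50.9
```

Call:
carry_out([
  [[0,0,0.001,0],[0,0,0.002,0],[0,0,0.003,0],[0,0,0.004,0],[0,0,0.004,0],[0,0,0.004,0],[0,0,0.004,0]],
])

```text
clock: 12.15
position: [0.5032, 0.1393, 0.0665]
tool_rot: [-3.142, -0.0, 0.514]
force: [-1.1, 1.3, 5.2]
grip_width: 0.0332
finger_force: 51.4
```

Call:
carry_out([
  [[0,0,0.001,0],[0,0,0.002,0],[0,0,0.0025,0],[0,0,0.0025,0],[0,0,0.0025,0],[0,0,0.0025,0]],
])

```text
clock: 12.65
position: [0.5036, 0.1393, 0.0655]
tool_rot: [-3.141, -0.002, 0.514]
force: [-11.1, -0.3, 47.4]
grip_width: 0.0332
finger_force: 56.9
```

Call:
carry_out([
  [[0,0,-0.001,0],[0,0,-0.001,0],[0,0,-0.001,0],[0,0,-0.001,0],[0,0,-0.001,0],[0,0,-0.001,0]],
])

```text
clock: 13.15
position: [0.5035, 0.1393, 0.0659]
tool_rot: [-3.141, -0.001, 0.514]
force: [-6.7, 0.1, 29.3]
grip_width: 0.0328
finger_force: 54.2
```

Run:
```python
from h import *
s=bot.observe();print(s["clock"],s["position"],s["force"],s["finger_force"])
sc=bot.grab_frame("scene");x,y=proj(sc,[.5045,.14,.09]).astype(int)
cv2.imwrite("pics/s5c.png",cv2.resize(sc["pixels"][y-40:y+35,x-50:x+50,::-1],None,fx=8,fy=8,interpolation=2))
for r in bot.spot_point(sc,"knob_mark")[:1]:print(r,at_z(sc,r["position"],.092))
```

```text
13.15 [0.50348224 0.13928818 0.06585789] [-6.65963013  0.11434166 29.33890367] 54.214772558771074
{'position': [323.5, 290.9], 'conf': 0.71} [0.31660614 0.43180759 0.092     ]
```

View pics/s5c.png

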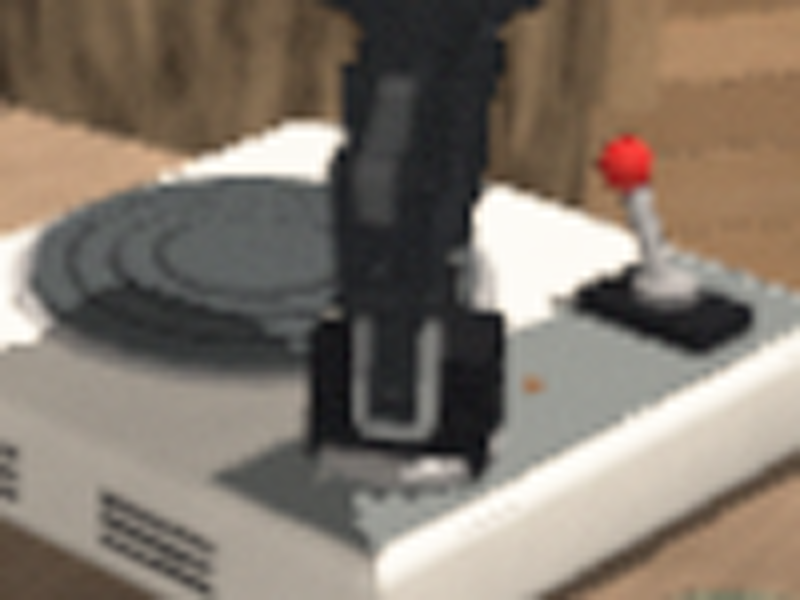

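The crop shows the knob fully down on the spindle, close above the strip, still gripped, with the toggle off. The 29 N upward force confirms the plunger is at its stop.

```bash
python3 -c "
from workcell import bot
print(bot.job_done())"
```

```text
the job is handed in; nothing more can be done
None
```

I handed the job in at about 13 s: the toggle is off, and the gripper still holds the black knob seated flat to flat and pressed in to the stop; I saw no goods touched, but no result came back.

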